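# Balance the wet clay paddle on the drying stand

### The arm

A 6-joint arm with a two-finger parallel gripper is mounted at the origin on the work surface. World frame = base frame: x ahead of the robot, y to its left, z up, the work surface at z = 0. Lengths are in m, angles in rad, forces in N, time in s.
With the tool pointing down it reaches from about 0.325 to 0.9 m from the base axis. Payload 6.1 kg.
Tool frame: the origin (TCP) lies at the very end of the fingers, on their centre line; the grasp point (between the pads) lies 19 mm behind it; z points along the fingers, y is the line along which they close (so a half turn about z gives the same grasp; the last joint's range is limited). The gripper opens to 85 mm and grips with 20 to 120 N. Pads are 22 mm wide; open, the fingers measure 114 mm over their backs; the gripper's body (76 mm by 85 mm) begins 54 mm behind the grasp point. The pads swing forward as they close: fully open they stand 13 mm farther back than shut.
Start: joints at [1.191, 0.22, 1.526, -0, 1.395, -0.126], TCP at [0.157, 0.605, 0.231] pointing down, gripper open.
Joint ranges: [-2.98, 2.98], [-0.91, 2.08], [0.09, 2.57], [-1.24, 4.39], [0.2, 2.65], [-2.68, 2.68]. Speed limits (rad/s): [2.57, 2.57, 3.01, 3.14, 3.14, 3.14].

### API

Orientations are given as [roll, pitch, yaw] about the fixed x, y, z axes, in that order (R = Rz(yaw) Ry(pitch) Rx(roll)).
In Python, from cell import manip gives the robot as it stands. The module is installed in compiled form; this text tells all that it offers.
- The arm moves only by the shell command python3 -m crank 'ROWS' [OPENING] [FORCE]. ROWS is text: rows parted by semicolons, each of 4 numbers parted by spaces: the shift along the tool's x, y, z in cm, then the turn about the tool's z in rad. A call has 1 to 5 rows; each row shifts and turns the commanded pose from where the row before left it, along the tool's axes as they then stand; what a row does not reach is not made up. A row lasts 1/10 s, in which the tool goes at most 50 mm and 8.59 degrees, less where a joint would pass 70% of its speed; a pose out of reach is approached as far as the arm can. A call with a gripper value outside its range is refused whole. OPENING is the finger opening in cm, from 0 to 8.54, set as the call begins (- or left out, the last holds). The fingers move at their own pace and stop on an object; FORCE is the grip in N (left out, the last holds). Time passes only in rows, so rows that do not move let the fingers close. It gives the time, the measured TCP pose, the force, the opening and the grip force at its end, in the units of the state.
- manip.state(): the state, without advancing time (a new reading comes with each control period).
- manip.capture(name): name is "scene" or "top"; returns the picture (480x640x3 uint8, red, green, blue); there is no depth.
- manip.camera_params(name): a dict with "fx", "fy", "cx", "cy" (pixels), "T" (4x4, takes a point from camera to world coordinates). Camera axes: x right, y up, looking along -z (the intrinsics and any distortion apply to the point x, -y, -z); pixel columns grow to the right and rows downward; lengths in m; the calibration is good to about 2 mm. A picture is of the moment at which its call begins. camera_params takes no time and is no camera call.
- manip.hand_in(): hands the job in; it is judged then, once.
Trained networks look in the newest picture that a camera, given by its name, has taken for a name from the list of things; names that differ only in an ending like _2 or _b are one class to them, and where a whole thing is asked for, a point or a joint stands for the part that bears it (a point fixed in the world has none). Each returns a list of dicts, best first, with "conf" (0 to 1); they miss things now and then, are a little off and sometimes report something else, mostly with a low value. They report only what shows in the picture. A call takes as long as a camera call. They do not tell look-alikes from the thing itself.
- manip.spot_in(name, camera): "extent" ([left, top, width, height] in pixels, round what is visible of it).
The state is a dict: "clock": time; "qpos": joint angles; "joint_vel": joint speeds; "joint_torque": joint torques, N m; "ee_pos": TCP position; "tcp_rot": TCP orientation; "wrist_force": force on the tool from outside, world axes, zero at the start; "torque": the same for the moment, N m; "opening": finger opening in m; "grip_force": force on a finger pad.
Only numpy, scipy, OpenCV 4.12 (cv2) and the standard library are available. Lean on these libraries where they do the work, as an engineer would, in place of code of your own. Each camera call takes 0.05 s, during which the arm holds its last target. There are 200 camera calls.

### The job

Take the long wooden clay paddle off its low rack and balance it, top face up, across the cork ridge of the blue drying stand, so that in the end it lies level there all by itself and dries on both faces. Its blade has soaked up an unknown amount of water, so find the balance point by feel: rest it on the ridge still in your grip, with light steady pressure for about two seconds, shift it along until neither end is heavy, and only then let go. The cork dents if it is struck or pressed hard; never let an end of the paddle drop to the bench, and leave the bowl, the mug and the jar alone.

Things in the scene. Friction and masses are not known exactly. Their poses are not given: they have to be found in the camera images.
- paddle: Loose wooden paddle, 20 mm thick, underside flat, 0.21 to 0.55 kg. Origin: on the underside, midway across the pale shaft; x runs along it to the blade, z up (top at z=20 mm). Shaft 34 mm wide from x=-90 to +70 mm. The weights of blade and grip vary unseen: the balance point lies anywhere from x=-56 to +62 mm, on the centre line.
- tip (a point): Outer end of the paddle's darker blade, on the underside, at the paddle's x=+180 mm. The blade is 66 mm wide and reaches from x=+70 mm to here, with a rounded nose 18 mm beyond.
- butt (a point): End of the paddle's dark grip, on the underside, at the paddle's x=-180 mm. The grip is 30 mm wide from x=-90 to -156 mm, then a brass butt cap 34 mm wide.
- stand: Fixed blue drying stand, an A-shaped trestle, 56 mm wide across, on a 90 x 110 x 16 mm foot, narrowing upward to a cork ridge. The paddle has to lie along the stand's x, across the ridge. Origin: centre of its underside, on the bench.
- ridge (a point): Centre of the flat top of the level cork ridge, 90 mm above the bench. The flat is 12 mm along the stand's x and 56 mm along its y: the paddle stays level only if its balance point lies within these 12 mm.
- cap (a joint): Slight rocking of the cork ridge on its pivot, 11 mm below its top, along the stand's y, sprung (1 N m per rad) and damped: 0 is level, at most 0.15 rad either way, positive when the side to the stand's +x sinks. A balanced paddle rocks it by less than 0.05 rad.
- rack: Fixed low wooden rack on which the paddle lies at the start, roughly along the rack's x: a 260 x 80 x 12 mm base and two crossbars, 14 x 110 mm, at x=+110 and x=-110 mm, their tops 45 mm above the bench. Origin: centre of its underside.
- bowl: Bystander: blue bowl, 100 mm across, 50 mm high, upright. Origin: centre of its underside.
- mug: Bystander: white mug, 76 mm across, 85 mm high, upright. Origin: centre of its underside.
- jar: Bystander: jar with a yellow cap, 72 mm across, 85 mm high, upright. Origin: centre of its underside.
Things that resemble listed ones, but are neither listed nor needed, are in the scene too. Several things have the shape of the stand; the one meant has the colours described above.

How it is judged:
On the way, in this order (a step that is already met when the one before it is completed fails the run):
1. the paddle is carried clear of the rack (height (world z) of paddle above 0.06 m and contact force between paddle and rack below 0.01 N and contact force between the fingers and paddle above 0.5 N), for 0.2 s.
2. the paddle is rested on the ridge with light steady pressure while still held (contact force between paddle and stand above 0.5 N and contact force between the fingers and paddle above 0.5 N), for 1 s.
At the end, for the whole second after the job is handed in: The paddle rests still on the stand's ridge, released, right way up and level within 0.1 rad, its length along the stand's x within 0.35 rad and its centre line within 30 mm of the middle of the ridge, clear of the rack, its underside 80 to 100 mm above the bench (contact force between paddle and stand above 1 N and angle between paddle's own z axis and vertical below 0.1 rad and height (world z) of paddle between 0.08 and 0.1 m and angle between the x axis of paddle and the x axis of stand, either way round below 0.35 rad and y of paddle in the frame of stand between -0.03 and 0.03 m and contact force between paddle and rack below 0.01 N and contact force between paddle and the fingers below 0.01 N and linear speed of paddle below 0.02 m/s and angular speed of paddle below 0.1 rad/s); the robot touches nothing.
It fails at once if the cork ridge or the stand is pressed or struck by the paddle with more than 20 N (contact force between paddle and stand above 20 N).
It fails at once if an end of the paddle drops to the bench (lower than 20 mm) (height (world z) of any of tip, butt below 0.02 m).
It fails at once if the bowl is pushed more than 15 mm or tipped (distance of bowl from where it was at the start of the episode above 0.015 m or angle between bowl's own z axis and vertical above 0.25 rad).
It fails at once if the mug is pushed more than 15 mm or tipped (distance of mug from where it was at the start of the episode above 0.015 m or angle between mug's own z axis and vertical above 0.25 rad).
It fails at once if the jar is pushed more than 15 mm or tipped (distance of jar from where it was at the start of the episode above 0.015 m or angle between jar's own z axis and vertical above 0.25 rad).
It also fails if it takes over 56 s, if anything falls off the work surface, if the arm or the gripper's body presses on something with over 40 N, if the wrist force passes 120 N, or if a joint passes its speed limit or range.

## Working session

There is one attempt and no reset: what is moved stays moved. The work goes in short steps, Python scripts to look and compute and a shell command to move; the robot and the scene stay as the last step left them, time stands still between calls to the robot, and variables do not carry over. Pictures are saved under pics/ and viewed, at most 10 in all, crops included, and the job is handed in when it is done.

```bash
mkdir -p pics
python3 - <<'E'
from cell import manip
import cv2,numpy as np
for c in ("scene","top"):
    im=manip.capture(c); cv2.imwrite(f"pics/{c}0.png",im[:,:,::-1])
    p=manip.camera_params(c); print(c,p)
    for n in ("paddle","stand","rack","bowl","mug","jar"):
        print(n,[(d["extent"],round(d["conf"],2)) for d in manip.spot_in(n,c)][:4])
print(manip.state())
E
```

```text
scene {'fx': 561.0898674913636, 'fy': 561.0898674913636, 'cx': 318.916096343003, 'cy': 242.17930599130972, 'T': array([[-0.68362266, -0.62545742,  0.37611578,  1.16259345],
       [ 0.72977222, -0.57900876,  0.36356755,  0.59750318],
       [-0.00962169,  0.52302186,  0.85226496,  1.48821373],
       [ 0.        ,  0.        ,  0.        ,  1.        ]])}
paddle [([329.7, 242.2, 99.9, 88.6], 0.97), ([437.2, 315.3, 37.7, 48.7], 0.41)]
stand [([268.0, 189.7, 40.5, 36.9], 0.86), ([308.7, 220.7, 44.2, 41.8], 0.59), ([204.6, 174.6, 39.7, 40.6], 0.59), ([264.7, 133.2, 37.0, 35.3], 0.57)]
rack [([339.4, 251.2, 85.7, 70.9], 0.91)]
bowl [([252.5, 284.4, 35.6, 34.5], 0.98)]
mug [([437.1, 318.1, 37.6, 45.0], 0.85)]
jar [([220.6, 132.0, 24.1, 32.4], 0.65)]
top {'fx': 613.8420525937128, 'fy': 613.8420525937128, 'cx': 314.0419506374116, 'cy': 234.1033278800222, 'T': array([[ 0.02104391,  0.97509486, -0.2207876 ,  0.1973738 ],
       [-0.99977607,  0.02003268, -0.00681849, -0.00912609],
       [-0.0022257 ,  0.22088165,  0.97529808,  1.63694856],
       [ 0.        ,  0.        ,  0.        ,  1.  
[... 446 characters left out ...]
{'clock': 0.7, 'qpos': array([ 1.19092132e+00,  2.20356459e-01,  1.52647045e+00, -1.85436877e-05,
        1.39469852e+00, -1.26062569e-01]), 'joint_vel': array([-3.27310147e-04, -4.76612444e-05, -1.16177137e-03,  9.35668799e-04,
       -5.87219963e-04,  2.00911449e-03]), 'joint_torque': array([-2.54380677e-03, -4.96695900e+01, -3.89633024e+01, -4.72550582e-04,
        9.33909032e-04,  2.56375401e-06]), 'ee_pos': array([0.15692574, 0.60498897, 0.2313423 ]), 'tcp_rot': array([3.14152825e+00, 2.65650102e-05, 2.88778346e+00]), 'wrist_force': array([-0.26751303, -0.34124479,  0.6835303 ]), 'torque': array([-0.02664647, -0.05733592, -0.04696928]), 'grip_force': 0.0, 'opening': 0.08532679347559984}
```

Run:
```python
import cv2
a=cv2.imread("pics/top0.png")[110:360,90:540]; cv2.imwrite("pics/topc.png",cv2.resize(a,(800,444),interpolation=cv2.INTER_CUBIC))
b=cv2.imread("pics/scene0.png")[110:400,180:520]; cv2.imwrite("pics/scenec.png",cv2.resize(b,(700,597),interpolation=cv2.INTER_CUBIC))
```

```text
(no output)
```

View pics/topc.png

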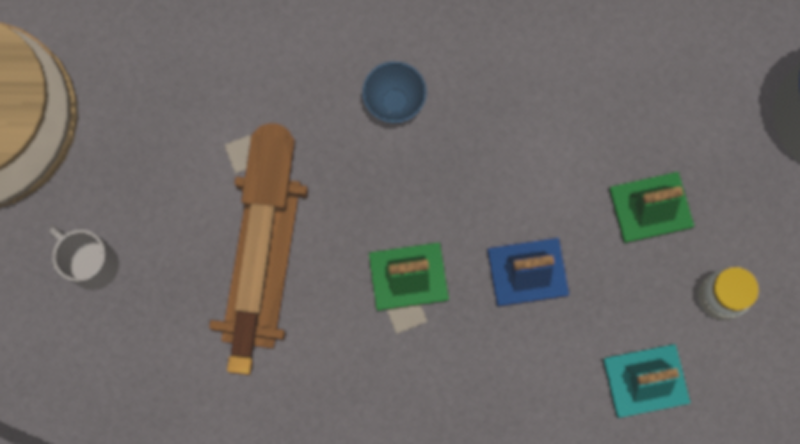

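View pics/scenec.png

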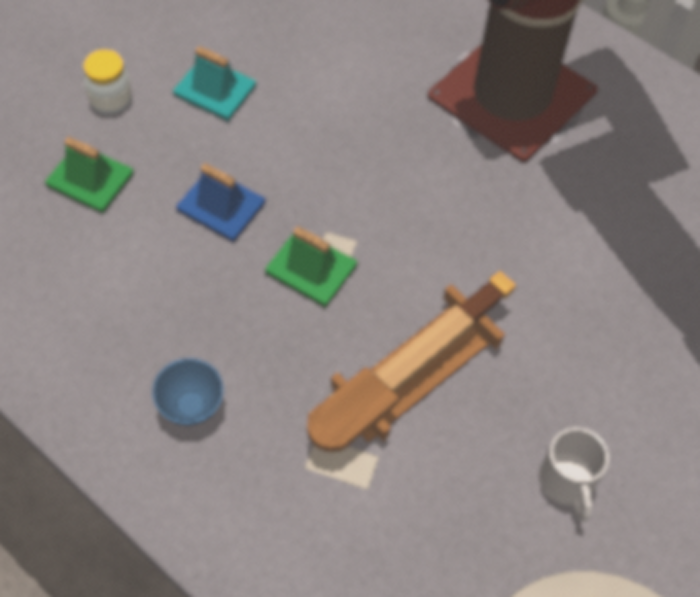

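```bash
cat > h.py <<'E'
import numpy as np,cv2
from cell import manip
def ray(c,u,v,z):
    p=manip.camera_params(c);T=p["T"]
    d=T[:3,:3]@np.array([(u-p["cx"])/p["fx"],-(v-p["cy"])/p["fy"],-1.]);o=T[:3,3]
    return o+d*(z-o[2])/d[2]
def proj(c,P):
    p=manip.camera_params(c);T=p["T"];q=T[:3,:3].T@(np.array(P)-T[:3,3])
    return np.array([p["cx"]+p["fx"]*q[0]/-q[2],p["cy"]-p["fy"]*q[1]/-q[2]])
E
python3 - <<'E'
from h import *
from cv2 import minAreaRect
ims={c:cv2.imread(f"pics/{c}0.png") for c in("scene","top")}
def mask(c,f,box):
    h=cv2.cvtColor(ims[c],cv2.COLOR_BGR2HSV).astype(int);m=f(h[...,0],h[...,1],h[...,2])
    k=np.zeros_like(m);x,y,w,hh=box;k[y:y+hh,x:x+w]=1;return m&(k>0)
def pts(c,m,z):
    n,l,s,_=cv2.connectedComponentsWithStats(m.astype(np.uint8));i=1+np.argmax(s[1:,4]);v,u=np.nonzero(l==i)
    return np.array([ray(c,a,b,z)[:2] for a,b in zip(u,v)])
def rect(P):
    r=minAreaRect((P*1000).astype(np.float32));return [np.round(x,1) for x in (r[0],r[1],r[2])],len(P)
boxes={"top":((205,170,60,160),(350,235,70,60)),"scene":((320,235,115,100),(255,180,60,55))}
for c in ims:
    pb,sb=boxes[c]
    sh=mask(c,lambda h,s,v:(h>10)&(h<25)&(v>135)&(s>70),pb); print(c,"shaft",rect(pts(c,sh,.065)))
    ft=mask(c,lambda h,s,v:(h>100)&(h<125)&(s>130),sb); print("blue foot",rect(pts(c,ft,.016)))
    ck=mask(c,lambda h,s,v:(h<22)&(s>70)&(v>90),sb); print("cork",rect(pts(c,ck,.09)), pts(c,ck,.09).mean(0))
for n,a in dict(nose=(271,125),butt=(239,372)).items(): print(n,ray("top",90+a[0]/1.778,110+a[1]/1.778,.065))
for n,(u,v,z) in dict(c1=(488,248,.016),c2=(560,239,.016),c3=(568,297,.016),c4=(497,304,.016),ridge=(534,262,.09),bowl=(394,92,.05),mug=(80,252,.085),jar=(736,288,.085)).items(): print(n,ray("top",90+u/1.778,110+v/1.778,z))
# edge profile of the paddle along its length for boundaries is left to the view
E
```

```text
scene shaft ([array([546.9, 209.6]), array([102.8, 306.8]), np.float64(83.3)], 2103)
blue foot ([array([ 491. , -191.8]), array([ 83.3, 102.8]), np.float64(10.2)], 330)
cork ([array([ 489.8, -193.9]), array([14.4, 56.5]), np.float64(11.5)], 70) [ 0.48927433 -0.19290293]Traceback (most recent call last):
  File "<stdin>", line 15, in <module>
  File "<stdin>", line 9, in pts
  File "h.py", line 4, in ray
    p=manip.camera_params(c);T=p["T"]
ValueError: time passes only in moves, steps and waits
```

```bash
cat > h.py <<'E'
import numpy as np,cv2
from cell import manip
CP={c:manip.camera_params(c) for c in("scene","top")}
def ray(c,u,v,z):
    p=CP[c];T=p["T"]
    d=T[:3,:3]@np.array([(u-p["cx"])/p["fx"],-(v-p["cy"])/p["fy"],-1.]);o=T[:3,3]
    return o+d*(z-o[2])/d[2]
def mask(im,f,box):
    h=cv2.cvtColor(im,cv2.COLOR_BGR2HSV).astype(int);m=f(h[...,0],h[...,1],h[...,2])
    k=np.zeros_like(m);x,y,w,hh=box;k[y:y+hh,x:x+w]=1;return m&(k>0)
def pts(c,m,z):
    n,l,s,_=cv2.connectedComponentsWithStats(m.astype(np.uint8));i=1+np.argmax(s[1:,4]);v,u=np.nonzero(l==i)
    return np.array([ray(c,a,b,z)[:2] for a,b in zip(u,v)])
def rect(P):
    r=cv2.minAreaRect((P*1000).astype(np.float32));return [np.round(x,1) for x in (r[0],r[1],r[2])],len(P)
E
python3 - <<'E'
from h import *
ims={c:cv2.imread(f"pics/{c}0.png") for c in("scene","top")}
hs=cv2.cvtColor(ims["top"],cv2.COLOR_BGR2HSV)
for y in (90,150,190): # samples: shaft, blade, rack
    pass
for n,a in dict(shaft=(258,240),blade=(268,170),base=(282,230)).items(): print(n,hs[int(110+a[1]/1.778),int(90+a[0]/1.778)])
hc=cv2.cvtColor(ims["scene"],cv2.COLOR_BGR2HSV)
for n,a in dict(shaft=(425,345),blade=(350,410),base=(430,375)).items(): print("s",n,hc[int(110+a[1]/2.059),int(180+a[0]/2.059)])
for c,sb in (("top",(350,235,70,60)),("scene",(255,180,60,55))):
    pb={"top":(205,170,60,160),"scene":(320,235,115,100)}[c]
    for t in (160,175,190):
        sh=mask(ims[c],lambda h,s,v:(h>10)&(h<25)&(v>t)&(s>70),pb)
        if sh.any(): print(c,t,"shaft",rect(pts(c,sh,.065)))
    print("foot",rect(pts(c,mask(ims[c],lambda h,s,v:(h>100)&(h<125)&(s>130),sb),.016)))
    P=pts(c,mask(ims[c],lambda h,s,v:(h<22)&(s>70)&(v>90),sb),.09);print("cork",rect(P),P.mean(0))
def tp(u,v,z): return np.round(ray("top",90+u/1.778,110+v/1.778,z),3)
for n,a in dict(nose=(271,125,.065),butt=(239,372,.065),shaft1=(262,206,.065),shaft2=(247,311,.065),c1=(488,248,.016),c2=(560,239,.016),c3=(568,297,.016),c4=(497,304,.016),ridge=(534,262,.09),bowl=(394,92,.05),mug=(80,252,.085),jar=(736,288,.085)).items(): print(n,tp(*a))
E
```

```text
shaft [ 16 114 164]
blade [ 14 140 124]
base [ 14 139 127]
s shaft [ 16 112 217]
s blade [ 14 137 173]
s base [ 13 129 123]
top 160 shaft ([array([493.9, 206.3]), array([ 16.7, 150.1]), np.float64(83.4)], 289)
top 175 shaft ([array([337. , 225.7]), array([15.2, 23.1]), np.float64(1.2)], 57)
foot ([array([ 489.9, -193.7]), array([ 85.1, 105.8]), np.float64(9.9)], 873)
cork ([array([ 490.5, -193.3]), array([11.8, 54.5]), np.float64(11.6)], 94) [ 0.49055203 -0.19372576]
scene 160 shaft ([array([552.1, 196.1]), array([ 80.8, 285.9]), np.float64(85.0)], 1607)
scene 175 shaft ([array([493.3, 210.8]), array([ 38.1, 161.1]), np.float64(83.3)], 646)
scene 190 shaft ([array([492.3, 211.3]), array([ 33.8, 158.9]), np.float64(84.4)], 569)
foot ([array([ 491. , -191.8]), array([ 83.3, 102.8]), np.float64(10.2)], 330)
cork ([array([ 489.8, -193.9]), array([14.4, 56.5]), np.float64(11.5)], 70) [ 0.48927433 -0.19290293]
nose [0.697 0.197 0.065]
butt [0.326 0.225 0.065]
shaft1 [0.571 0.204 0.065]
shaft2 [0.414 0.218 0.065]
c1 [ 0.525 -0.134  0.016]
c2 [ 0.541 -0.243  0.016]
c3 [ 0.452 -0.254  0.016]
c4 [ 0.439 -0.148  0.016]
ridge [ 0.491 -0.195  0.09 ]
bowl [0.759 0.013 0.05 ]
mug [0.493 0.462 0.085]
jar [ 0.459 -0.485  0.085]
```

```bash
python3 -m crank '-4.3 -2.95 0 0;-4.3 -2.95 0 0;-4.3 -2.95 0 0;-4.3 -2.95 0 0;-4.3 -2.95 0 0' 8.5 100
python3 -m crank '-4.3 -2.95 0 0;-4.3 -2.95 0 0;-4.3 -2.95 0 0;-4.3 -2.95 0 0;-4.3 -2.95 0 0'
python3 -m crank '0 0 4 -0.08;0 0 4 -0.083;0 0 0 0;0 0 0 0'
```

```text
clock: 1.2
ee_pos: [0.3219, 0.4148, 0.2315]
tcp_rot: [3.141, 0.0, 2.888]
wrist_force: [0.5, 0.2, 0.2]
opening: 0.0849
grip_force: 0.0
clock: 1.7
ee_pos: [0.4861, 0.2259, 0.2317]
tcp_rot: [3.141, 0.001, 2.888]
wrist_force: [0.8, 0.7, 0.0]
opening: 0.0852
grip_force: 0.0
clock: 2.1
ee_pos: [0.4846, 0.2276, 0.1514]
tcp_rot: [-3.141, -0.002, 3.049]
wrist_force: [-0.3, -0.0, 0.8]
opening: 0.0851
grip_force: 0.0
```

```bash
python3 -m crank '-1.94 -1.59 2 0;0 0 4 0;0 0 0 0;0 0 0 0'
python3 - <<'E'
from h import *
F=[]
for i in range(6):
    im=manip.capture("scene");s=manip.state();F.append(np.r_[s["wrist_force"],s["torque"]])
print(np.round(np.mean(F,0),3),np.round(np.std(F,0),3),s["ee_pos"],s["tcp_rot"])
cv2.imwrite("pics/g1.png",cv2.resize(im[180:380,280:520,::-1],(720,600),interpolation=cv2.INTER_CUBIC))
E
```

```text
clock: 2.5
ee_pos: [0.5035, 0.2108, 0.0932]
tcp_rot: [3.141, 0.001, 3.051]
wrist_force: [-0.3, 0.7, 0.7]
opening: 0.0848
grip_force: 0.0
[-0.05  -0.118  0.033 -0.007 -0.008  0.002] [0.337 0.173 0.558 0.025 0.015 0.024] [0.50388234 0.21062534 0.093156  ] [3.14061659e+00 2.74372904e-03 3.05110137e+00]
```

View pics/g1.png

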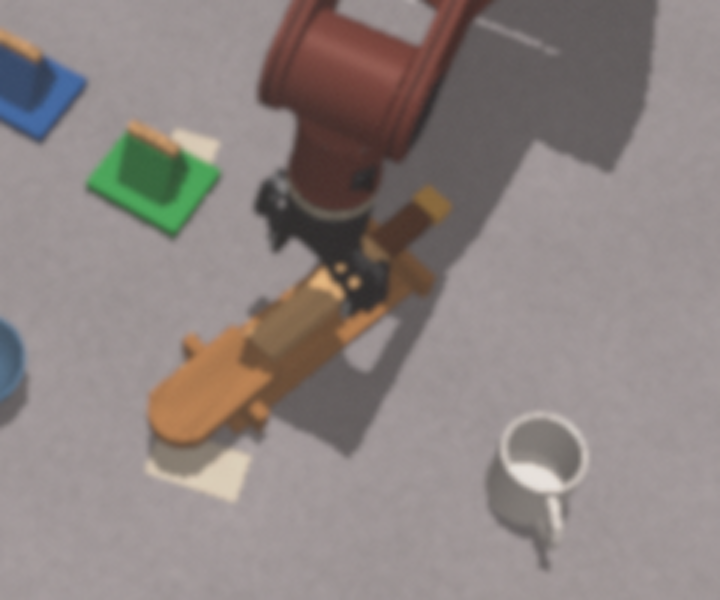

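```bash
python3 -m crank '0 0 2.3 0;0 0 2.3 0;0 0 0 0;0 0 0 0'
python3 -m crank '0 0 0 0;0 0 0 0;0 0 0 0;0 0 0 0;0 0 0 0' 0 100
python3 -m crank '0 0 0 0;0 0 0 0'
```

```text
clock: 3.2
ee_pos: [0.5028, 0.2101, 0.0457]
tcp_rot: [-3.141, -0.0, 3.051]
wrist_force: [-0.8, -0.1, 0.3]
opening: 0.0848
grip_force: 0.0
clock: 3.7
ee_pos: [0.5039, 0.2107, 0.0468]
tcp_rot: [3.14, 0.002, 3.051]
wrist_force: [-2.5, 1.1, 6.4]
opening: 0.0317
grip_force: 101.0
clock: 3.9
ee_pos: [0.5038, 0.2107, 0.0468]
tcp_rot: [3.14, 0.002, 3.051]
wrist_force: [-2.2, 1.7, 6.3]
opening: 0.0315
grip_force: 101.0
```

```bash
python3 -m crank '0 0 -1 0;0 0 -2 0;0 0 -3 0;0 0 -3 0;0 0 -3 0'
python3 -m crank '0 0 0 0;0 0 0 0;0 0 0 0;0 0 0 0;0 0 0 0'
python3 - <<'E'
from h import *
F=[]
for i in range(20):
    im=manip.capture("scene");s=manip.state();F.append(np.r_[s["wrist_force"],s["torque"]])
print(np.round(np.mean(F,0),3),np.round(np.std(F,0),3),s["ee_pos"],s["tcp_rot"])
cv2.imwrite("pics/g2.png",cv2.resize(im[150:350,280:520,::-1],(720,600),interpolation=cv2.INTER_CUBIC))
E
```

```text
clock: 4.4
ee_pos: [0.5019, 0.2097, 0.1659]
tcp_rot: [-3.141, -0.002, 3.051]
wrist_force: [0.7, -0.2, -4.4]
opening: 0.0317
grip_force: 99.7
clock: 4.9
ee_pos: [0.5019, 0.2098, 0.1636]
tcp_rot: [-3.141, -0.003, 3.051]
wrist_force: [-0.6, -0.2, -4.0]
opening: 0.032
grip_force: 99.9
[ 7.700e-02  1.440e-01 -4.323e+00 -4.000e-03 -1.600e-02  1.100e-02] [0.388 0.52  0.472 0.03  0.024 0.034] [0.50286233 0.21006659 0.16528185] [-3.14156661e+00 -3.72678946e-05  3.05081691e+00]
```

View pics/g2.png

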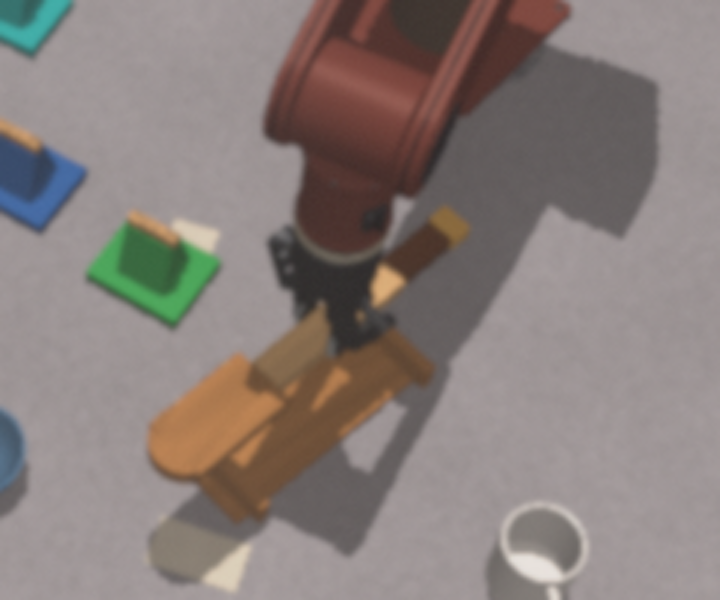

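```bash
python3 -m crank '-0.1 -1 0 0;-0.1 -2 0 0;-0.2 -3 0 0;-0.2 -3 0 0;-0.2 -3 0 0'
python3 -m crank '-0.2 -3 0 0;-0.2 -3 0 0;-0.2 -3 0 0;-0.2 -3 0 0;-0.2 -3 0 0'
python3 -m crank '-0.2 -3 0 0;-0.2 -3 0 0;-0.2 -3 0 0;-0.2 -2.2 0 0;-0.2 -1 0 0'
python3 -m crank '0 0 0 -0.06;0 0 0 -0.08;0 0 0 -0.08;0 0 0 -0.057;0 0 0 0'
python3 -m crank '0 0 0 0;0 0 0 0;0 0 0 0'
python3 - <<'E'
from h import *
F=[]
for i in range(20):
    im=manip.capture("scene") if i%2 else manip.capture("top");s=manip.state();F.append(np.r_[s["wrist_force"],s["torque"],s["ee_pos"],s["tcp_rot"]])
    cv2.imwrite("pics/h_%s.png"%("scene" if i%2 else "top"),im[:,:,::-1])
print(np.round(np.mean(F,0),4),np.round(np.std(F,0),3))
a=cv2.imread("pics/h_top.png")[130:370,280:480];b=cv2.imread("pics/h_scene.png")[100:340,180:380]
cv2.imwrite("pics/h.png",cv2.resize(np.hstack([a,b]),(800,480),interpolation=cv2.INTER_CUBIC))
E
```

```text
clock: 6.4
ee_pos: [0.4997, 0.0882, 0.1653]
tcp_rot: [-3.141, 0.0, 3.051]
wrist_force: [-0.6, -0.7, -4.2]
opening: 0.032
grip_force: 100.0
clock: 6.9
ee_pos: [0.4959, -0.0623, 0.1655]
tcp_rot: [-3.141, 0.0, 3.051]
wrist_force: [-0.4, 0.1, -5.4]
opening: 0.0314
grip_force: 100.0
clock: 7.4
ee_pos: [0.4947, -0.1853, 0.1655]
tcp_rot: [-3.141, 0.0, 3.049]
wrist_force: [0.3, 0.4, -4.0]
opening: 0.0317
grip_force: 100.1
clock: 7.9
ee_pos: [0.4951, -0.1825, 0.1652]
tcp_rot: [3.141, -0.0, -2.955]
wrist_force: [-0.3, -0.2, -4.4]
opening: 0.0317
grip_force: 100.1
clock: 8.2
ee_pos: [0.4952, -0.1828, 0.1653]
tcp_rot: [3.142, -0.0, -2.956]
wrist_force: [0.4, 0.2, -4.4]
opening: 0.0322
grip_force: 100.1
[ 1.3500e-02  1.3300e-02 -4.3372e+00  4.8000e-03 -3.0000e-02  3.2000e-03
  4.9520e-01 -1.8290e-01  1.6530e-01 -3.1420e-01 -0.0000e+00 -2.9555e+00] [0.515 0.502 0.497 0.029 0.028 0.042 0.    0.    0.    3.126 0.    0.   ]
```

View pics/h.png

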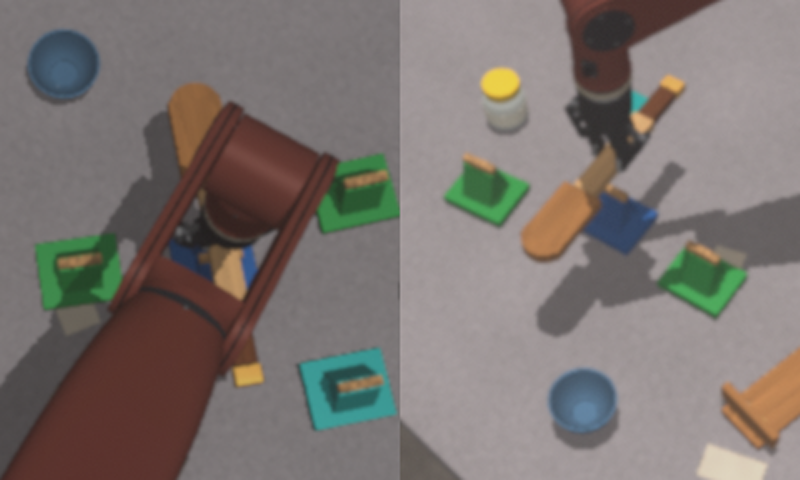

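```bash
python3 -m crank '0.25 -0.95 0 0;0 0 2 0;0 0 2.5 0;0 0 1.5 0;0 0 0 0'
python3 - <<'E'
from h import *
from scipy.optimize import least_squares
def tri(a,b):
    def f(P): return np.r_[ray("top",*a,P[2])[:2]-P[:2],ray("scene",*b,P[2])[:2]-P[:2]]
    r=least_squares(f,[.5,-.2,.1]);return np.round(r.x,4),np.round(r.fun,4)
print("cap",tri((404,317),(316,142.5)),"nose",tri((376,172),(245,227.5)))
F=[]
for i in range(20):
    manip.capture("scene");s=manip.state();F.append(np.r_[s["wrist_force"],s["torque"],s["ee_pos"]])
print(np.round(np.mean(F,0),4))
E
```

```text
clock: 9.7
ee_pos: [0.4925, -0.192, 0.1025]
tcp_rot: [3.138, -0.004, -2.956]
wrist_force: [-0.4, 1.2, -4.6]
opening: 0.0316
grip_force: 100.0
cap (array([ 0.3301, -0.2141,  0.1799]), array([ 0.0009, -0.0014, -0.0009,  0.0014])) nose (array([ 0.6894, -0.1487,  0.1752]), array([ 0.0011, -0.0016, -0.0011,  0.0016]))
[ 0.108  -0.0109 -4.4025  0.0131 -0.025   0.0052  0.4948 -0.1928  0.1057]
```

```bash
python3 -m crank '0 0 0.5 0;0 0 0.5 0;0 0 0 0;0 0 0 0'
python3 -m crank '0 0 0.1 0;0 0 0.1 0;0 0 0 0;0 0 0 0'
python3 -m crank '0 0 0.1 0;0 0 0 0;0 0 0 0'
```

```text
clock: 11.1
ee_pos: [0.4942, -0.1925, 0.0948]
tcp_rot: [3.141, -0.001, -2.955]
wrist_force: [0.4, -0.1, -4.0]
opening: 0.0318
grip_force: 100.1
clock: 11.5
ee_pos: [0.4946, -0.1927, 0.0934]
tcp_rot: [-3.141, 0.0, -2.955]
wrist_force: [-0.1, -0.1, -4.2]
opening: 0.0317
grip_force: 100.1
clock: 11.8
ee_pos: [0.4945, -0.1926, 0.0923]
tcp_rot: [3.142, -0.0, -2.955]
wrist_force: [-0.5, 0.6, -4.3]
opening: 0.032
grip_force: 100.1
```

```bash
python3 -m crank '0 0 0.06 0;0 0 0 0;0 0 0 0'
python3 -m crank '0 0 0.05 0;0 0 0 0;0 0 0 0'
python3 -m crank '0 0 0.05 0;0 0 0 0;0 0 0 0'
```

```text
clock: 12.1
ee_pos: [0.4946, -0.1927, 0.0918]
tcp_rot: [-3.141, 0.0, -2.955]
wrist_force: [-0.2, -0.4, -2.7]
opening: 0.0318
grip_force: 100.4
clock: 12.4
ee_pos: [0.4947, -0.1927, 0.0918]
tcp_rot: [-3.141, 0.0, -2.955]
wrist_force: [-2.7, 1.8, 3.7]
opening: 0.0317
grip_force: 101.0
clock: 12.7
ee_pos: [0.4948, -0.1927, 0.0918]
tcp_rot: [-3.141, 0.0, -2.955]
wrist_force: [-4.4, 2.0, 7.4]
opening: 0.0319
grip_force: 101.8
```

```bash
python3 -m crank '0 0 -0.05 0;0 0 0 0;0 0 0 0'
python3 - <<'E'
from h import *
F=[]
for i in range(36):
    manip.capture("scene");s=manip.state();F.append(np.r_[s["wrist_force"],s["torque"],s["ee_pos"]])
print(np.round(np.mean(F,0),4),s["clock"])
E
```

```text
clock: 13.0
ee_pos: [0.4947, -0.1927, 0.0917]
tcp_rot: [-3.141, 0.0, -2.955]
wrist_force: [-3.3, 2.0, 6.5]
opening: 0.0317
grip_force: 101.3
[-3.1876  2.2009  6.134   0.4178  0.5817 -0.0119  0.4947 -0.1927  0.0917] 14.8
```

```bash
python3 -m crank '0 0 -0.04 0;0 0 0 0;0 0 0 0'
python3 -m crank '0 0 -0.03 0;0 0 0 0;0 0 0 0'
python3 - <<'E'
from h import *
F=[]
for i in range(24):
    manip.capture("scene");s=manip.state();F.append(np.r_[s["wrist_force"],s["torque"],s["ee_pos"]])
print(np.round(np.mean(F,0),4),s["clock"])
E
```

```text
clock: 15.1
ee_pos: [0.4947, -0.1927, 0.0918]
tcp_rot: [-3.141, 0.0, -2.955]
wrist_force: [-2.0, 1.2, 4.0]
opening: 0.0319
grip_force: 101.2
clock: 15.4
ee_pos: [0.4946, -0.1927, 0.0918]
tcp_rot: [-3.141, 0.0, -2.955]
wrist_force: [-1.3, 0.6, 0.1]
opening: 0.0321
grip_force: 101.1
[ 0.6949  0.1296 -0.7871  0.0555 -0.1528 -0.0035  0.4946 -0.1927  0.0918] 16.6
```

```bash
python3 -m crank '0 0 0 0;0 0 0 0;0 0 0 0' - 20
python3 - <<'E'
from h import *
F=[]
for i in range(10):
    im=manip.capture("scene");s=manip.state();F.append(np.r_[s["wrist_force"],s["torque"],s["ee_pos"]])
print(np.round(np.mean(F,0),4),s["clock"],s["opening"],s["grip_force"])
cv2.imwrite("pics/k1.png",im[:,:,::-1])
E
```

```text
clock: 16.9
ee_pos: [0.4944, -0.1927, 0.0918]
tcp_rot: [3.142, -0.0, -2.955]
wrist_force: [1.2, -0.4, -2.5]
opening: 0.0319
grip_force: 100.7
[ 1.3775 -0.6618 -2.5467 -0.0942 -0.1956  0.0112  0.4944 -0.1927  0.0919] 17.4 0.03193022517799538 100.67027449607849
```

```bash
python3 -m crank '0 0 0.02 0;0 0 0 0;0 0 0 0' 0 20
python3 - <<'E'
from h import *
F=[]
for i in range(10):
    im=manip.capture("scene");s=manip.state();F.append(np.r_[s["wrist_force"],s["torque"],s["ee_pos"]])
print(np.round(np.mean(F,0),4),s["clock"],s["opening"],s["grip_force"])
E
```

```text
clock: 17.7
ee_pos: [0.4945, -0.1927, 0.0918]
tcp_rot: [-3.142, -0.0, -2.955]
wrist_force: [1.0, -0.0, -0.2]
opening: 0.0319
grip_force: 100.7
[-0.3343  0.0365  0.4819  0.0157  0.0826  0.0013  0.4945 -0.1927  0.0918] 18.2 0.03215954330333223 100.71822166442871
```

```bash
python3 -m crank '0 0 0 0;0 0 0 0' 5.0 20
python3 - <<'E'
from h import *
im=manip.capture("scene");cv2.imwrite("pics/k2.png",im[:,:,::-1])
s=manip.state();print(s["wrist_force"],s["opening"],s["grip_force"])
a=cv2.imread("pics/k1.png")[100:340,180:380];b=im[100:340,180:380,::-1]
cv2.imwrite("pics/k.png",cv2.resize(np.hstack([a,b]),(800,480),interpolation=cv2.INTER_CUBIC))
E
```

```text
clock: 18.4
ee_pos: [0.4946, -0.1927, 0.0917]
tcp_rot: [-3.142, 0.0, -2.955]
wrist_force: [-0.2, 0.7, -0.1]
opening: 0.0498
grip_force: 0.0
[-0.60444054  0.54003738  0.624209  ] 0.049820043374591234 0.0
```

View pics/k.png

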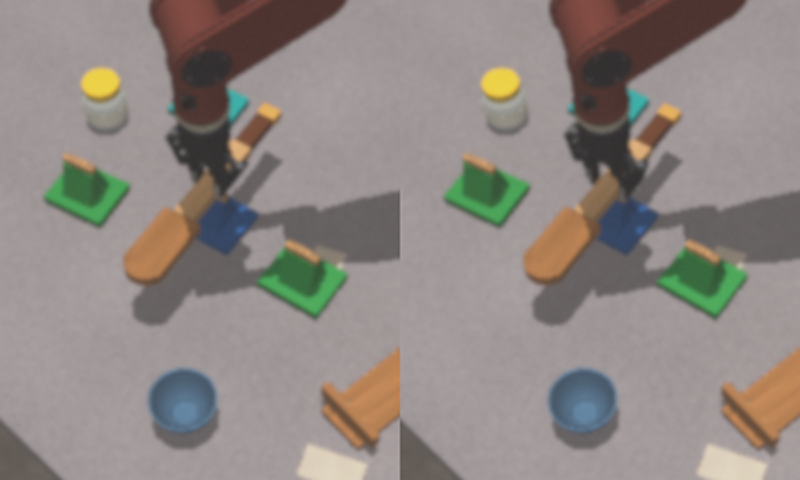

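Run:
```python
from h import *
for i in range(5):
    im=manip.capture("scene")[:,:,::-1].copy()
    m=mask(im,lambda h,s,v:(h>14)&(h<28)&(s>130)&(v>150),(300,140,30,30));v,u=np.nonzero(m)
    n=mask(im,lambda h,s,v:(h>8)&(h<20)&(s>90)&(v>110),(235,195,50,50));b,a=np.nonzero(n)
    print(round(manip.state()["clock"],2),u.mean(),v.mean(),len(u),a.min(),b.max(),a.mean(),b.mean())
```

```text
18.5 313.9347826086956 156.34782608695653 46 242 240 261.9773950484392 218.9827771797632
18.55 313.9555555555556 156.2888888888889 45 242 240 262.0 218.96555435952638
18.6 313.9347826086956 156.34782608695653 46 242 240 261.99245689655174 218.97737068965517
18.65 313.9555555555556 156.2888888888889 45 242 240 262.0139935414424 219.02583423035523
18.7 314.02272727272725 156.25 44 242 240 262.0193965517241 218.98922413793105
```

Stationary and balanced. Now I open fully and withdraw straight up.

```bash
python3 -m crank '0 0 0 0;0 0 0 0;0 0 0 0' 8.5 20
python3 -m crank '0 0 -0.5 0;0 0 -1.5 0;0 0 -3 0;0 0 -4 0;0 0 -4 0'
python3 -m crank '0 0 -2 0;0 0 0 0;0 0 0 0;0 0 0 0;0 0 0 0'
python3 - <<'E'
from h import *
for i in range(4):
    im=manip.capture("scene")[:,:,::-1].copy()
    m=mask(im,lambda h,s,v:(h>14)&(h<28)&(s>130)&(v>150),(300,140,30,30));v,u=np.nonzero(m)
    n=mask(im,lambda h,s,v:(h>8)&(h<20)&(s>90)&(v>110),(235,195,50,50));b,a=np.nonzero(n)
    print(round(manip.state()["clock"],2),u.mean(),v.mean(),len(u),a.min(),b.max(),a.mean(),b.mean())
t=manip.capture("top")[:,:,::-1]
cv2.imwrite("pics/z.png",cv2.resize(np.hstack([t[130:370,280:480],im[100:340,180:380]]),(800,480),interpolation=cv2.INTER_CUBIC))
E
```

```text
clock: 19.0
ee_pos: [0.4945, -0.1927, 0.0917]
tcp_rot: [-3.142, 0.0, -2.955]
wrist_force: [-0.7, -0.2, -0.5]
opening: 0.0852
grip_force: 0.0
clock: 19.5
ee_pos: [0.4943, -0.1925, 0.2241]
tcp_rot: [-3.141, 0.0, -2.955]
wrist_force: [0.5, -0.4, -0.1]
opening: 0.0849
grip_force: 0.0
clock: 20.0
ee_pos: [0.4936, -0.1922, 0.24]
tcp_rot: [3.14, -0.002, -2.955]
wrist_force: [1.1, 0.0, -0.4]
opening: 0.0852
grip_force: 0.0
20.05 314.02272727272725 156.25 44 242 240 261.82127192982455 219.0953947368421
20.1 314.02272727272725 156.25 44 242 240 261.7563117453348 219.1317233809001
20.15 314.02272727272725 156.25 44 242 240 261.8314977973568 219.06277533039648
20.2 314.02272727272725 156.25 44 242 240 261.7857142857143 219.11428571428573
```

View pics/z.png

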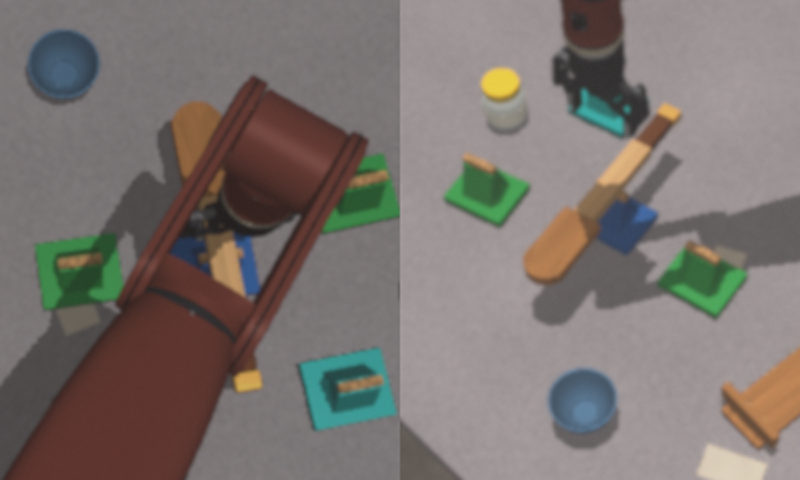

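The paddle lies level and still on the blue stand's ridge (cap at scene pixel 314,156, nose at 242,240). The gripper is clear above it.

```bash
python3 -c "
from cell import manip
print(manip.hand_in())"
```

```text
the job is handed in; nothing more can be done
None
```

The paddle is released and balanced across the blue stand's ridge, looking level and still in the last pictures. I handed the job in at about 20 s; it returned no verdict.

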